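# Load-test a feeder pressure spring and sort it by the tester's mark

### The arm

A 7-joint arm with a two-finger parallel gripper is mounted at the origin on the work surface. World frame = base frame: x ahead of the robot, y to its left, z up, the work surface at z = 0. Lengths are in m, angles in rad, forces in N, time in s.
With the tool pointing down it reaches from about 0.4 to 0.9 m from the base axis. Payload 5.5 kg.
Tool frame: the origin (TCP) lies midway between the tips of the shut fingers; the grasp point (between the pads) lies 19 mm behind it; z points along the fingers, y is the line along which they close (so a half turn about z gives the same grasp; the last joint's range is limited). The gripper opens to 85 mm and grips with 20 to 120 N. Pads are 22 mm wide; open, the fingers measure 114 mm over their backs; the gripper's body (76 mm by 85 mm) begins 54 mm behind the grasp point. The pads swing forward as they close: fully open they stand 13 mm farther back than shut.
Start: joints at [0.263, 0.501, -0.427, 1.55, 0.221, 1.138, -0.21], TCP at [0.65, 0, 0.231] pointing down, gripper open.
Joint ranges: [-2.88, 2.88], [-0.31, 2.03], [-1.54, 1.56], [0.2, 2.42], [-1.41, 4.55], [0.19, 2.02], [-2.57, 2.57]. Speed limits (rad/s): [2.57, 2.57, 3.14, 3.14, 3.14, 3.14, 3.14].

### API

Orientations are given as [roll, pitch, yaw] about the fixed x, y, z axes, in that order (R = Rz(yaw) Ry(pitch) Rx(roll)).
In Python, from rig import status, imaging, hand_in gives the robot as it stands.
- The arm moves only by the tool arm_command, never from a script. Its argument "commands" is a list of rows, each an object with "angular": the turn, a rotation vector about the tool's x, y, z in degrees, a list of three; "xyz": the shift along the tool's x, y, z in mm, a list of three; "claw": the closure, from 0 (fully open) to 1 (shut). In form: [{"angular": [ax, ay, az], "xyz": [tx, ty, tz], "claw": claw}, ...]. A call has 1 to 12 rows; each row shifts and turns the commanded pose from where the row before left it, along the tool's axes as they then stand; what a row does not reach is not made up. A row lasts 1/10 s, in which the tool goes at most 50 mm and 8.59 degrees, less where a joint would pass 70% of its speed; a pose out of reach is approached as far as the arm can. A call with a gripper value outside its range is refused whole. The fingers move at their own pace and stop on an object; "grip_force" is the grip in N (left out, the last holds). Time passes only in rows, so rows that do not move let the fingers close. It gives the time, the measured TCP pose, the force, the opening and the grip force at its end, in the units of the state.
- status.sense(): the state, without advancing time (a new reading comes with each control period).
- imaging.get_image(name): name is "scene" or "side" or "wrist"; returns (picture, depth): 400x640x3 uint8, red, green, blue; 400x640 float32, m along the optical axis (not along the pixel's ray), 0 where there is no reading.
- imaging.get_calibration(name): a dict with "fovy" (degrees; the focal length in pixels is half the picture's height over the tangent of half this angle, whatever the lens; pixels are square), "cx", "cy" (the principal point, pixels), "rvec" (rotation vector, rad) and "tvec" (3), from world to camera coordinates, as OpenCV has them; the wrist camera has in their place "hand_eye" (4x4, takes a point from camera to tool coordinates, whose origin is the TCP and whose axes are the flange's). Camera axes: x right, y down, z forward; pixel columns grow to the right and rows downward; lengths in m; the calibration is good to about 2 mm. A picture is of the moment at which its call begins: read the wrist's pose just before it. get_calibration takes no time and is no camera call.
- hand_in(): hands the job in; it is judged then, once.
The state is a dict: "clock": time; "joints": joint angles; "qvel": joint speeds; "joint_torque": joint torques, N m; "eef_pos": TCP position; "ee_rot": TCP orientation; "ft_force": force on the tool from outside, world axes, zero at the start; "wrist_torque": the same for the moment, N m; "finger_gap": finger opening in m; "grip_force": force on a finger pad.
Only numpy, scipy, OpenCV 4.12 (cv2) and the standard library are available. Lean on these libraries where they do the work, as an engineer would, in place of code of your own. Each camera call takes 0.05 s, during which the arm holds its last target. There are 200 camera calls.

### The job

Stand the spring cartridge in the round seat of the spring tester and press its cap straight down with a steady 15 N for a second (never more than 20 N), so that a cap that sinks far enough drags the brass pointer down the post; do not touch the pointer yourself. Then read the pointer: if it has stayed above the brass reference mark the spring is still good and is to be stood upright in the low wooden tray; if it was dragged below the mark the spring is tired and is to be stood upright in the deeper steel tray. Leave the flange, the pipe piece and the hammer where they are.

Things in the scene. Friction and masses are not known exactly. Their poses are not given: they have to be found in the camera images.
- spring: Spring cartridge, about 105 g, steel. Origin: centre of its foot's underside, z up its axis. Foot 33 mm wide, 8 mm high, lower edge bevelled; coil 25 mm wide; on top a sliding cap: sleeve 27 mm wide under a disc 49 mm wide, 14 mm thick, gripped here. Height 86 to 100 mm to the cap's top when free, other in every run (coil sag). The cap sinks 1 mm per 1.4 N, up to 20 mm, and returns.
- tester: Spring tester bolted to the bench: grey plate 100 x 145 mm, 16 mm thick. Origin: on the seat's axis, on the bench; y points from seat to post. Aluminium post 14 x 10 mm at y = 52 mm, 108 mm high; beyond it at y = 86 mm a bar 6 x 16 mm, 110 mm high, with the brass mark. Grip a seated spring from above with the fingers on its x and -x sides, clear of post and pointer.
- seat (a point): Centre of the floor of the tester's round steel seat, 18 mm above the bench. The seat is a shallow cup, 36 mm inside and 46 mm outside diameter, its rim 6 mm above its floor. The tester's axes.
- mark (a point): The reference mark, a fixed brass bar 3 mm thick, 83.3 mm above the bench (its middle), on the bar behind the post.
- pointer (a joint): How far the brass pointer stands below its topmost place, m (0 to 0.030). It slides down the post with about 1 N of friction and stays where it is left. It is level with the reference mark at 0.0042; smaller is above the mark, larger below. It starts near the top; a fresh spring may not reach it under 15 N, and is good.
- pointer_arm: The pointer's thin brass arm, 8 mm wide, 4 mm thick, on a collar on the post; the robot must not touch it. Origin: on the post's axis at the arm's underside. It reaches to 20.5 mm from the seat's axis, so its end lies under the overhanging disc of a seated spring (its top 89.5 mm above the bench with the pointer at 0) and is pushed down by the disc. Spring in and out: straight up and down.
- pointer_tip (a point): Tip of the pointer's needle, on the far side of the post next to the reference mark; compare its height with the mark's.
- keep_tray: Low tray of light wood for good springs, 120 x 120 mm, 22 mm high, walls and floor 6 mm; fixed. Origin: centre of its underside on the bench.
- scrap_tray: Deeper tray of bare sheet steel for tired springs, 120 x 120 mm, 50 mm high, walls and floor 4 mm; fixed. Origin: centre of its underside on the bench. The two trays change sides from run to run.
- flange: Bystander: dark steel pipe flange lying flat, 104 mm diameter, 14 mm high. Origin: centre of its underside.
- pipe_stub: Bystander: short piece of steel pipe standing on end, 48 mm diameter, 65 mm high. Origin: centre of its underside.
- hammer: Bystander: hammer lying on the bench, 260 mm long.
Mind the look-alikes: they are no part of the job. Leave any turquoise look-alike of the keep_tray alone. Leave any orange look-alike of the spring alone.

How it is judged:
On the way, in this order (a step that is already met when the one before it is completed fails the run):
1. the spring stands upright in the tester's seat (horizontal distance between spring and seat below 0.004 m and z of spring in the frame of seat below 0.002 m and angle between spring's own z axis and vertical below 0.08 rad and contact force between spring and tester below 10 N), for 0.2 s.
2. the seated spring is loaded with 15 N plus its own weight (14 to 18 N on the seat) for half a second (horizontal distance between spring and seat below 0.004 m and z of spring in the frame of seat below 0.002 m and contact force between spring and tester between 14 and 18 N), for 0.5 s.
At the end, for the whole second after the job is handed in: The spring stands upright (within 0.15 rad), at rest and released on the floor of the low wooden tray if the pointer has stayed above the reference mark, or on the floor of the deeper steel tray if the pointer was dragged below it (within 1.5 mm of the mark either tray is right) (((value of joint pointer below 0.0057 m and x of spring in the frame of keep_tray between -0.05 and 0.05 m and y of spring in the frame of keep_tray between -0.05 and 0.05 m and z of spring in the frame of keep_tray below 0.012 m) or (value of joint pointer above 0.0027 m and x of spring in the frame of scrap_tray between -0.05 and 0.05 m and y of spring in the frame of scrap_tray between -0.05 and 0.05 m and z of spring in the frame of scrap_tray below 0.012 m)) and angle between spring's own z axis and vertical below 0.15 rad and linear speed of spring below 0.02 m/s); the robot touches nothing.
It fails at once if the spring is forced onto the tester with more than 21.5 N (contact force between spring and tester above 21.5 N).
It fails at once if the robot touches the pointer (contact force between the arm and pointer_arm above 0.5 N).
It fails at once if a bystander is moved (distance of any of flange, pipe_stub from where it was at the start of the episode above 0.02 m or distance of hammer from where it was at the start of the episode above 0.03 m).
It also fails if it takes over 64 s, if anything falls off the work surface, if the arm or the gripper's body presses on something with over 40 N, if the wrist force passes 120 N, or if a joint passes its speed limit or range.

## Working session

There is one attempt and no reset: what is moved stays moved. The work goes in short steps, Python scripts to look and compute and a tool call to move; the robot and the scene stay as the last step left them, time stands still between calls to the robot, and variables do not carry over. Pictures are saved under pics/ and viewed, at most 10 in all, crops included, and the job is handed in when it is done.

Besides the shell and the picture viewer there is one more tool, called after "Request:" as name(argument=value, ...), one argument or row to a line, values as JSON. arm_command: Moves the arm, as the interface text tells. Its arguments: {"type":"object","properties":{"commands":{"type":"array","items":{"type":"object","properties":{"angular":{"type":"array","items":{"type":"number"}},"xyz":{"type":"array","items":{"type":"number"}},"claw":{"type":"number"}}}},"grip_force":{"type":"number"}},"required":["commands"]}

```bash
mkdir -p pics; cat > h.py <<'E'
import numpy as np, cv2
from rig import status, imaging
def K(c):
    f=200/np.tan(np.radians(c['fovy'])/2); return f,c['cx'],c['cy']
def pose(name):
    c=imaging.get_calibration(name)
    if name!='wrist':
        R=cv2.Rodrigues(np.array(c['rvec'],float))[0]; return R.T,-R.T@np.array(c['tvec'],float).ravel()
    s=status.sense(); H=np.array(c['hand_eye']); 
    from scipy.spatial.transform import Rotation as Ro
    R=Ro.from_euler('xyz',s['ee_rot']).as_matrix()
    return R@H[:3,:3], R@H[:3,3]+np.array(s['eef_pos'])
def grab(name,fn=None):
    P=pose(name); im,d=imaging.get_image(name)
    if fn: cv2.imwrite('pics/'+fn,im[:,:,::-1])
    return im,d,P,K(imaging.get_calibration(name))
def cloud(d,P,k):
    v,u=np.mgrid[:d.shape[0],:d.shape[1]]
    p=np.stack([(u-k[1])/k[0]*d,(v-k[2])/k[0]*d,d],-1)
    return p@P[0].T+P[1]
def ray(u,v,z,P,k):
    r=P[0]@np.array([(u-k[1])/k[0],(v-k[2])/k[0],1]); return P[1]+r*(z-P[1][2])/r[2]
E
python3 - <<'E'
from h import *
ims=[]
for n in('scene','side','wrist'):
    im,d,P,k=grab(n); np.savez(f'{n}.npz',im=im,d=d,R=P[0],t=P[1],k=k); ims.append(im); print(n,P[1],P[0][:,2],k)
    cv2.imwrite(f'pics/{n}0.png',im[:,:,::-1])
print(status.sense())
E
```

```text
scene [ 1.20698327 -0.37406238  1.28818392] [-0.46893623  0.21605947 -0.85639775] (np.float64(516.7194277076348), 324.2678818692859, 193.2822230061202)
side [-0.1665585  -0.91576802  0.87091906] [ 0.53647929  0.60898378 -0.58423345] (np.float64(487.62753805318204), 319.848579171548, 194.88219119181767)
wrist [0.6485486  0.06659332 0.37159238] [-0.0010313  -0.25860623 -0.96598228] (np.float64(343.98158792982827), 320.2187475731005, 202.55591509983074)
{'clock': 0.15, 'joints': array([ 0.26321624,  0.50167424, -0.42684906,  1.55118021,  0.22077299,
        1.13829331, -0.21027456]), 'qvel': array([-8.12959186e-05, -3.29052910e-03, -1.19091464e-03, -2.08506924e-03,
       -1.36816468e-03, -7.84457693e-04,  2.55183236e-03]), 'joint_torque': array([-7.84630305e-03, -5.70037007e+01, -5.82563952e+00, -2.81283009e+01,
        1.07005105e-02,  7.80367671e-03, -3.10690336e-05]), 'eef_pos': array([ 6.49477084e-01, -2.00604186e-05,  2.30485555e-01]), 'ee_rot': array([-3.14008439e+00, -1.03852841e-04,  1.57084600e+00]), 'ft_force': array([-0.84186065,  0.47088514, -0.48082379]), 'wrist_torque': array([-0.01405839,  0.00159727,  0.03718746]), 'grip_force': 0.0, 'finger_gap': 0.0853951889166889}
```

View pics/scene0.png

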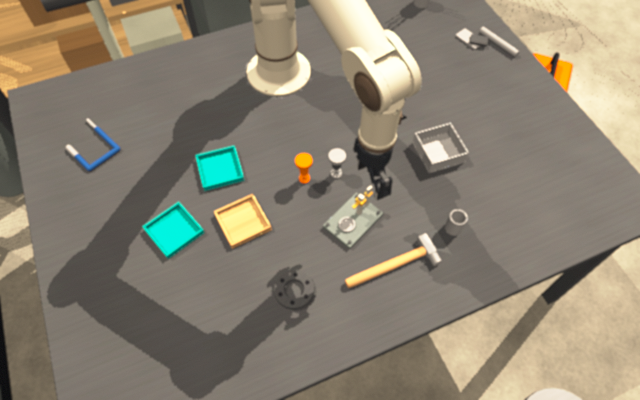

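View pics/side0.png

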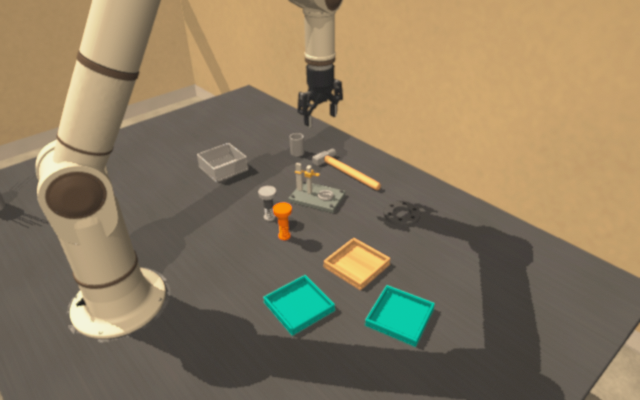

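The scene view shows the steel spring at (337,160), the seat at (347,225) with its post up-right of it at (362,198), the wooden tray at (242,220) and the steel tray at (440,147). In the side view the spring is at (267,200), the tester at (317,195), the wooden tray at (357,263) and the steel tray at (222,162). Orange and turquoise things are look-alikes.

```bash
python3 - <<'E'
from h import *
L={}
for n in('scene','side','wrist'):
    z=np.load(n+'.npz'); P=(z['R'],z['t']);k=z['k']; L[n]=(z['im'],z['d'],P,k,cloud(z['d'],P,k))
def med(n,u,v,r=1):
    c=L[n][4][v-r:v+r+1,u-r:u+r+1].reshape(-1,3); return np.round(np.median(c,0),4)
for n,pts in {'scene':dict(cap=(337,156),seat=(347,225),plate=(340,238),wood=(242,220),steel=(440,150),orange=(304,160),pipe=(457,215)),
 'side':dict(cap=(267,191),seat=(327,196),wood=(357,263),steel=(222,162),orange=(283,210))}.items():
  for a,p in pts.items(): print(n,a,med(n,*p))
for n in('scene','side'):
  im,d,P,k,C=L[n]
  for a,c in dict(cap=med(n,*((337,156) if n=='scene' else (267,191)))).items():
    m=(np.hypot(C[...,0]-c[0],C[...,1]-c[1])<.045)&(C[...,2]>c[2]-.012)&(C[...,2]<c[2]+.02)
    q=C[m]; print(n,a,len(q),q.min(0),q.max(0),q.mean(0))
  hsv=cv2.cvtColor(im,cv2.COLOR_RGB2HSV)
  c=med(n,*((242,220) if n=='scene' else (357,263)))
  m=(np.abs(C[...,:2]-c[:2]).max(-1)<.1)&(C[...,2]>.015)&(C[...,2]<.03)&(hsv[...,0]<30)&(hsv[...,1]>60)
  print(n,'wood',cv2.minAreaRect((C[m][:,:2]*1000).astype(np.float32)))
  c=med(n,*((440,150) if n=='scene' else (222,162)))
  m=(np.abs(C[...,:2]-c[:2]).max(-1)<.1)&(C[...,2]>.04)&(C[...,2]<.056)
  print(n,'steel',cv2.minAreaRect((C[m][:,:2]*1000).astype(np.float32)))
  c=med(n,*((347,225) if n=='scene' else (327,196)))
  m=(np.abs(C[...,:2]-c[:2]).max(-1)<.12)&(C[...,2]>.009)&(C[...,2]<.021)&(hsv[...,1]<90)
  print(n,'plate',cv2.minAreaRect((C[m][:,:2]*1000).astype(np.float32)))
E
```

```text
scene cap [0.4574 0.0086 0.0981]
scene seat [ 0.6317 -0.0374  0.0175]
scene plate [ 0.6566 -0.07    0.016 ]
scene wood [ 0.494  -0.2976  0.0061]
scene steel [0.5024 0.3376 0.0049]
scene orange [ 0.4348 -0.0828  0.1001]
scene pipe [0.7324 0.2493 0.0429]
side cap [0.4502 0.0062 0.0971]
side seat [ 0.6294 -0.0452  0.0179]
side wood [ 0.4984 -0.2982  0.0058]
side steel [0.5169 0.3568 0.0035]
side orange [ 0.4271 -0.0978  0.1008]
scene cap 224 [ 0.42946017 -0.01497955  0.08663906] [0.47980111 0.0346044  0.10355119] [0.45761111 0.00778554 0.09690848]
scene wood ((499.42681884765625, -297.12896728515625), (124.65695190429688, 120.38804626464844), 5.389636516571045)
scene steel ((506.5703430175781, 330.10205078125), (125.9898681640625, 125.56437683105469), 86.55854034423828)
scene plate ((622.475341796875, -50.51624298095703), (125.77017974853516, 224.25271606445312), 23.6706600189209)
side cap 199 [ 0.42683245 -0.01644449  0.08540371] [0.47434473 0.03382887 0.10077461] [0.448473   0.00446903 0.09498418]
side wood ((495.87493896484375, -298.4783935546875), (124.20950317382812, 121.45244598388672), 5.112662315368652)
side steel ((501.8419189453125, 328.45343017578125), (131.87100219726562, 122.6800765991211), 86.42072296142578)
side plate ((614.1637573242188, -13.80438232421875), (105.24664306640625, 146.54656982421875), 24.20232582092285)
```

View pics/wrist0.png

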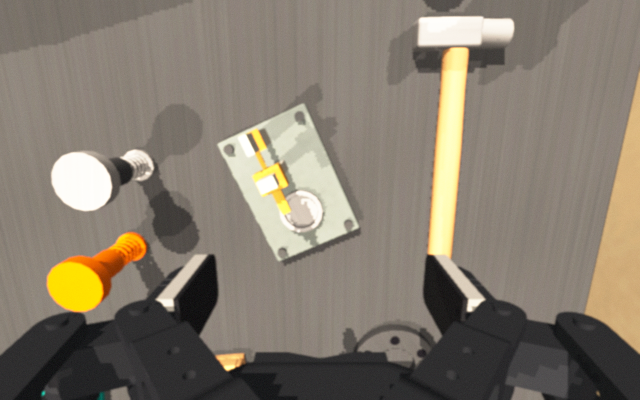

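The wrist view shows the tester well: seat centre at (301,212), post up-left at (267,182), bar at (252,143); steel cap at (86,180).

```bash
cat > m.py <<'E'
from h import *
def ell(mask,lo,near):
    best=None
    for c in cv2.findContours(mask.astype(np.uint8),cv2.RETR_EXTERNAL,cv2.CHAIN_APPROX_NONE)[0]:
        if cv2.contourArea(c)>lo:
            e=cv2.fitEllipse(c); dd=np.hypot(e[0][0]-near[0],e[0][1]-near[1])
            if best is None or dd<best[0]: best=(dd,e,c)
    return best
E
python3 - <<'E'
from m import *
z=np.load('wrist.npz');im,d,P,k=z['im'],z['d'],(z['R'],z['t']),z['k'];C=cloud(d,P,k)
hsv=cv2.cvtColor(im,cv2.COLOR_RGB2HSV)
top=C[172:190,76:96,2]; print('captop z',np.median(top), top.std())
zt=np.median(top)
m=(im.min(-1)>150)&(hsv[...,1]<50); m[:, 130:]=0
b=ell(m,500,(86,180)); print(b[1]); print('cap',ray(*b[1][0],zt,P,k))
m=(abs(C[...,2]-zt)<.006); m[:,130:]=0; m[220:]=0
b=ell(m,300,(86,180)); print('cap(depth)',b[1],ray(*b[1][0],zt,P,k))
# plate rect
print('plate px hsv',hsv[235,275],hsv[130,280],hsv[100,200],'z',C[235,275],C[130,280])
m=(abs(C[...,2]-.017)<.006); m[:,:200]=0;m[:,380:]=0;m[:90]=0;m[270:]=0
cs=cv2.findContours(m.astype(np.uint8),0,1)[0]; c=max(cs,key=cv2.contourArea)[:,0]
q=np.array([ray(*p,.016,P,k)[:2] for p in c])*1000
print('plate',cv2.minAreaRect(q.astype(np.float32)))
for p in [(219,146),(304,104),(358,228),(284,263)]: print(p,ray(*p,.016,P,k))
print('seat',ray(301,212,.024,P,k))
cv2.imwrite('pics/crop.png',cv2.resize(im[100:270,200:370,::-1],None,fx=3.4,fy=3.4,interpolation=cv2.INTER_CUBIC))
E
```

```text
captop z 0.09558372973869325 0.014546401481088964
((81.07916259765625, 180.6482696533203), (55.6003532409668, 64.19684600830078), 135.82284545898438)
cap [0.45274072 0.01098211 0.09558373]
cap(depth) ((83.54241180419922, 180.56259155273438), (55.62286376953125, 64.97489166259766), 119.2636947631836) [0.45476892 0.01105591 0.09558373]
plate px hsv [ 30  26 225] [ 31  28 202] [ 18  39 144] z [ 0.59828763 -0.06624627  0.01412746] [0.60713445 0.04733855 0.01415108]
plate ((616.717041015625, -11.202423095703125), (98.99984741210938, 143.57814025878906), 24.315431594848633)
(219, 146) [0.54431691 0.03129527 0.016     ]
(304, 104) [0.63194898 0.0727875  0.016     ]
(358, 228) [ 0.68943939 -0.05730169  0.016     ]
(284, 263) [ 0.60755813 -0.09893639  0.016     ]
seat [ 0.62793272 -0.03679241  0.024     ]
```

View pics/crop.png

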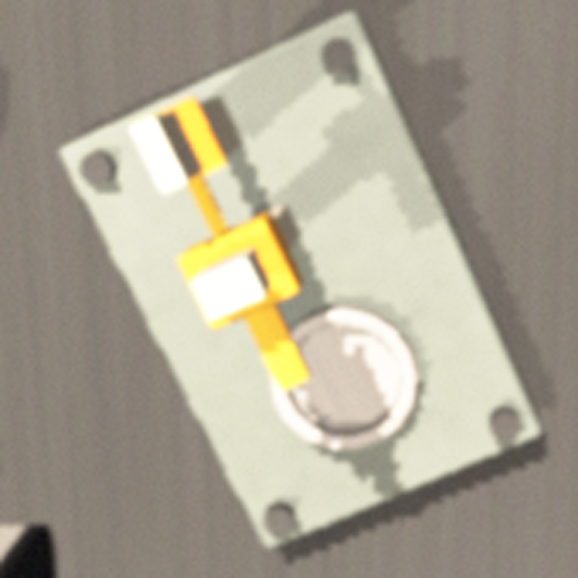

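The crop shows the seat ring centred at crop (345,377), pixel (301.5,211), with the pointer arm reaching over it from the post. I'll hover over the spring, aligned with the tester's x.

Request:
arm_command(
  commands=[
    {"xyz": [2,-30,0],"claw": 0},
    {"xyz": [2,-40,0],"claw": 0},
    {"xyz": [2,-40,0],"claw": 0},
    {"xyz": [2,-40,0],"claw": 0},
    {"xyz": [3,-37,0],"claw": 0},
    {"xyz": [0,-10,0],"claw": 0},
    {"angular": [0,0,-8.2],"claw": 0},
    {"angular": [0,0,-8.2],"claw": 0},
    {"angular": [0,0,-8.2],"claw": 0},
    {"claw": 0},
    {"claw": 0},
  ],
)

```text
validation failed for argument at $.co...
```

```bash
python3 - <<'E'
from m import *
im,d,P,k=grab('wrist','w1.png'); C=cloud(d,P,k)
s=status.sense(); print(s['eef_pos'],s['ee_rot'],s['ft_force'])
g=(abs(C[...,2]-.097)<.012)&(np.hypot(C[...,0]-.454,C[...,1]-.011)<.05)
zs=C[g][:,2]; print('zpct',np.percentile(zs,[10,50,90]))
b=ell(g,300,(320,200)); print(b[1])
for zt in(.095,.1): print(ray(*b[1][0],zt,P,k))
m=(im.min(-1)>150); b=ell(m&cv2.dilate(g.astype(np.uint8),np.ones((9,9))).astype(bool),300,(320,200)); print(b[1],ray(*b[1][0],np.median(zs),P,k))
E
```

```text
[6.49581687e-01 2.39418040e-05 2.30663843e-01] [-3.14039717e+00 -1.20964070e-04  1.57083026e+00] [-0.04850233  0.29696176  0.36416106]
zpct [0.09246953 0.09538904 0.09631966]
((84.87495422363281, 180.09178161621094), (57.383155822753906, 66.98768615722656), 109.12602233886719)
[0.45561254 0.01133486 0.095     ]
[0.45909975 0.01233346 0.1       ]
((81.06758880615234, 180.54522705078125), (55.97521209716797, 64.02157592773438), 136.43551635742188) [0.4526997  0.0110313  0.09538904]
```

View pics/w1.png

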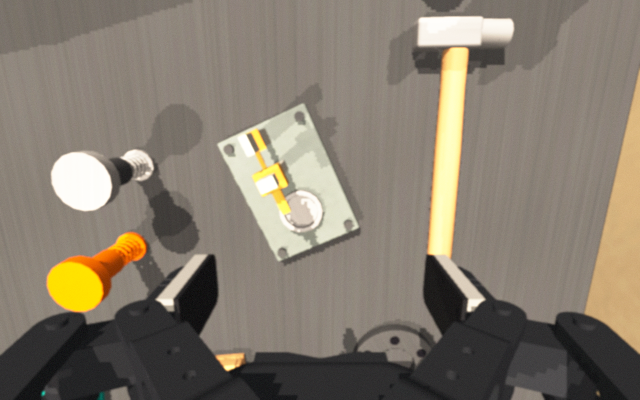

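The call was refused, so the arm did not move and this is the same view as before. I'll fill every field.

Request:
arm_command(
  commands=[
    {"angular": [0,0,0],"xyz": [2,-30,0],"claw": 0},
    {"angular": [0,0,0],"xyz": [2,-40,0],"claw": 0},
    {"angular": [0,0,0],"xyz": [2,-40,0],"claw": 0},
    {"angular": [0,0,0],"xyz": [2,-40,0],"claw": 0},
    {"angular": [0,0,0],"xyz": [3,-37,0],"claw": 0},
    {"angular": [0,0,0],"xyz": [0,-10,0],"claw": 0},
    {"angular": [0,0,-8.2],"xyz": [0,0,0],"claw": 0},
    {"angular": [0,0,-8.2],"xyz": [0,0,0],"claw": 0},
    {"angular": [0,0,-8.2],"xyz": [0,0,0],"claw": 0},
    {"angular": [0,0,0],"xyz": [0,0,0],"claw": 0},
    {"angular": [0,0,0],"xyz": [0,0,0],"claw": 0},
  ],
  grip_force=40,
)

```text
clock: 1.3
eef_pos: [0.4534, 0.0109, 0.2313]
ee_rot: [3.141, -0.0, 1.996]
ft_force: [-0.4, -0.4, -0.8]
finger_gap: 0.0851
grip_force: 0.0
```

```bash
cat > cap.py <<'E'
from m import *
import sys
im,d,P,k=grab('wrist',sys.argv[1]); C=cloud(d,P,k)
s=status.sense(); print(s['clock'],s['eef_pos'],s['ee_rot'],s['ft_force'])
g=(abs(C[...,2]-.097)<.012)&(np.hypot(C[...,0]-.454,C[...,1]-.011)<.05)
zs=C[g][:,2]; print('zpct',np.percentile(zs,[10,50,90]))
b=ell(g,300,(320,200)); print(b[1],ray(*b[1][0],np.median(zs),P,k))
m=(im.min(-1)>150); b=ell(m&cv2.dilate(g.astype(np.uint8),np.ones((9,9))).astype(bool),300,(320,200)); print(b[1],ray(*b[1][0],np.median(zs),P,k))
E
python3 cap.py w2.png
```

```text
1.35 [0.4532534  0.01097238 0.23129503] [ 3.14144065e+00 -1.33838016e-04  1.99659505e+00] [-0.0528876  -0.06962555 -0.20067487]
zpct [0.0946393  0.0956287  0.09649354]
((319.2990417480469, 192.90493774414062), (57.326602935791016, 57.71696472167969), 160.66600036621094) [0.45206197 0.01146724 0.0956287 ]
((318.89453125, 192.14564514160156), (59.64900207519531, 61.77802658081055), 173.7212677001953) [0.45149104 0.01191665 0.0956287 ]
```

View pics/w2.png

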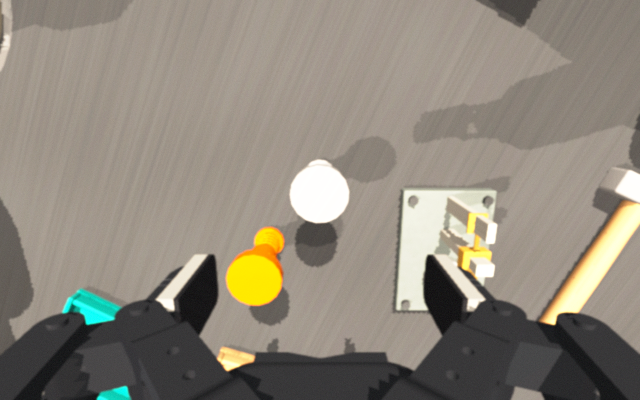

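The cap sits centred at (319,193), between the open fingers, with the orange look-alike clear at (255,275). Descending to grasp.

Request:
arm_command(
  commands=[
    {"angular": [0,0,0],"xyz": [1,-1,30],"claw": 0},
    {"angular": [0,0,0],"xyz": [0,0,40],"claw": 0},
    {"angular": [0,0,0],"xyz": [0,0,40],"claw": 0},
    {"angular": [0,0,0],"xyz": [0,0,30],"claw": 0},
    {"angular": [0,0,0],"xyz": [0,0,25],"claw": 0},
    {"angular": [0,0,0],"xyz": [0,0,0],"claw": 0},
    {"angular": [0,0,0],"xyz": [0,0,0],"claw": 0},
  ],
  grip_force=40,
)

```text
clock: 2.05
eef_pos: [0.4516, 0.0118, 0.0664]
ee_rot: [-3.141, -0.001, 1.999]
ft_force: [0.3, 0.2, 0.7]
finger_gap: 0.0853
grip_force: 0.0
```

Request:
arm_command(
  commands=[
    {"angular": [0,0,0],"xyz": [0,0,0],"claw": 0.3},
    {"angular": [0,0,0],"xyz": [0,0,0],"claw": 0.4},
    {"angular": [0,0,0],"xyz": [0,0,0],"claw": 0.6},
    {"angular": [0,0,0],"xyz": [0,0,0],"claw": 0.8},
    {"angular": [0,0,0],"xyz": [0,0,0],"claw": 1},
    {"angular": [0,0,0],"xyz": [0,0,0],"claw": 1},
    {"angular": [0,0,0],"xyz": [0,0,0],"claw": 1},
  ],
  grip_force=60,
)

```text
clock: 2.75
eef_pos: [0.4525, 0.0116, 0.0667]
ee_rot: [3.14, 0.0, 2.0]
ft_force: [2.1, 0.3, 2.4]
finger_gap: 0.0475
grip_force: 61.4
```

Request:
arm_command(
  commands=[
    {"angular": [0,0,0],"xyz": [0,0,-10],"claw": 1},
    {"angular": [0,0,0],"xyz": [0,0,-30],"claw": 1},
    {"angular": [0,0,0],"xyz": [0,0,-40],"claw": 1},
    {"angular": [0,0,0],"xyz": [0,0,-30],"claw": 1},
    {"angular": [0,0,0],"xyz": [0,0,-20],"claw": 1},
    {"angular": [0,0,0],"xyz": [-30,10,0],"claw": 1},
    {"angular": [0,0,0],"xyz": [-30,15,0],"claw": 1},
    {"angular": [0,0,0],"xyz": [-30,15,0],"claw": 1},
    {"angular": [0,0,0],"xyz": [-26,10,0],"claw": 1},
    {"angular": [0,0,0],"xyz": [0,0,0],"claw": 1},
    {"angular": [0,0,0],"xyz": [0,0,0],"claw": 1},
    {"angular": [0,0,0],"xyz": [0,0,0],"claw": 1},
  ],
  grip_force=60,
)

```text
clock: 3.95
eef_pos: [0.5441, -0.0721, 0.196]
ee_rot: [-3.14, -0.001, 2.001]
ft_force: [0.5, 0.3, -0.4]
finger_gap: 0.0472
grip_force: 62.3
```

```bash
python3 - <<'E'
from m import *
s=status.sense(); print(s['clock'],s['eef_pos'],s['ee_rot'],s['ft_force'])
im,d,P,k=grab('wrist','w3.png'); C=cloud(d,P,k)
np.savez('w3.npz',im=im,d=d,R=P[0],t=P[1],k=k)
for n in('scene','side'):
    i,dd,PP,kk=grab(n); np.savez(n+'3.npz',im=i,d=dd,R=PP[0],t=PP[1],k=kk)
t=s['eef_pos']
g=(abs(C[...,2]-t[2]-.029)<.01)&(np.hypot(C[...,0]-t[0],C[...,1]-t[1])<.03)
print('capz-tcp',np.median(C[g][:,2])-t[2])
m=(abs(C[...,2]-.017)<.006)&(np.hypot(C[...,0]-.617,C[...,1]+.011)<.1)
cs=cv2.findContours(m.astype(np.uint8),0,1)[0]; c=max(cs,key=cv2.contourArea)[:,0]
q=np.array([ray(*p,.016,P,k)[:2] for p in c])*1000
print('plate',cv2.minAreaRect(q.astype(np.float32)))
i3=im[100:300,260:500,::-1]; cv2.imwrite('pics/c3.png',cv2.resize(i3,None,fx=3,fy=3,interpolation=cv2.INTER_CUBIC))
E
```

```text
3.95 [ 0.54410714 -0.07207489  0.19600582] [-3.14011448e+00 -1.48847414e-03  2.00135165e+00] [ 0.45172068  0.28383513 -0.41857688]
capz-tcp 0.027328099598251027
plate ((615.1680297851562, -11.949203491210938), (99.29631805419922, 143.29269409179688), 24.312355041503906)
```

View pics/c3.png

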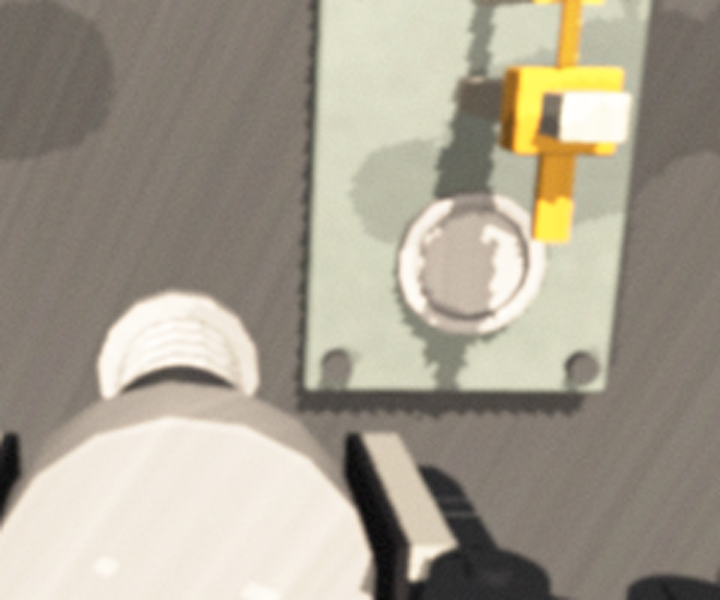

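The crop shows the seat ring at crop (472,263), i.e. pixel (417.3,187.8). The spring hangs plumb, its foot's far rim at crop (178,292), width 162 px.

```bash
python3 - <<'E'
from m import *
z=np.load('w3.npz');im,d,P,k=z['im'],z['d'],(z['R'],z['t']),z['k'];C=cloud(d,P,k)
t=np.array([.54411,-.07207,.196]); a=2.0013-np.pi/2; ty=np.array([np.cos(a),np.sin(a)]);tx=np.array([-np.sin(a),np.cos(a)])
def tool(p): q=p[:2]-t[:2]; return np.round([q@tx*1e3,q@ty*1e3],1)
S=ray(417.3,187.8,.024,P,k); print('seat',S,tool(S))
# ring fit: pale pixels around
hsv=cv2.cvtColor(im,cv2.COLOR_RGB2HSV)
# foot: fit circle: rim points of non-bench bright arc
zf=t[2]+.0273-.0955+.008
gray=im.min(-1)
pts=[]
for u in range(296,343,3):
    col=im[150:240,u].astype(int).min(-1); v=150+np.argmax(col>165); pts.append((u,v))
q=np.array([ray(u,v,zf,P,k)[:2] for u,v in pts])
from scipy.optimize import least_squares
r=least_squares(lambda p:np.hypot(q[:,0]-p[0],q[:,1]-p[1])-.0165,t[:2],loss='soft_l1',f_scale=.0005)
print('foot',r.x,tool(r.x),np.abs(r.fun).max(),zf); r2=least_squares(lambda p:np.hypot(q[:,0]-p[0],q[:,1]-p[1])-p[2],[*t[:2],.0165],loss='soft_l1',f_scale=.0005);print(r2.x,tool(r2.x))
ct=t[2]+.0273; pts=[]
for u in range(290,350,4):
    col=gray[215:300,u].astype(int); pts.append((u,240))
# cap top: depth mask contour
g=(abs(C[...,2]-ct)<.005)&(np.hypot(C[...,0]-t[0],C[...,1]-t[1])<.035)
b=ell(g,300,(319,270)); print('cap',b[1],tool(ray(*b[1][0],ct,P,k)))
# side/scene cross-check of seat & spring
for n in('scene3','side3'):
    z=np.load(n+'.npz');C=cloud(z['d'],(z['R'],z['t']),z['k'])
    m=(np.hypot(C[...,0]-t[0],C[...,1]-t[1])<.04)&(C[...,2]>.1)&(C[...,2]<.19)
    print(n,len(C[m]),C[m].min(0)) if m.any() else print(n,'none')
E
```

```text
seat [ 0.62692862 -0.03668518  0.024     ] [-2.4 90. ]
foot [ 0.54325121 -0.07287731] [-0.4 -1.1] 0.0005025100624739126 0.1358
[ 0.54289302 -0.0721669   0.01580936] [ 0.4 -1.1]
cap ((320.5107116699219, 292.9722900390625), (114.74752807617188, 161.82339477539062), 89.85334014892578) [ 1.9 -0.2]
scene3 143 [ 0.52954928 -0.08911555  0.12879823]
side3 189 [ 0.5271017  -0.09081361  0.1281889 ]
```

Request:
arm_command(
  commands=[
    {"angular": [0,0,0],"xyz": [-2,15,0],"claw": 1},
    {"angular": [0,0,0],"xyz": [0,30,0],"claw": 1},
    {"angular": [0,0,0],"xyz": [0,30,0],"claw": 1},
    {"angular": [0,0,0],"xyz": [0,16,0],"claw": 1},
    {"angular": [0,0,0],"xyz": [0,0,0],"claw": 1},
    {"angular": [0,0,0],"xyz": [0,0,25],"claw": 1},
    {"angular": [0,0,0],"xyz": [0,0,30],"claw": 1},
    {"angular": [0,0,0],"xyz": [0,0,25],"claw": 1},
    {"angular": [0,0,0],"xyz": [0,0,12],"claw": 1},
    {"angular": [0,0,0],"xyz": [0,0,0],"claw": 1},
    {"angular": [0,0,0],"xyz": [0,0,0],"claw": 1},
    {"angular": [0,0,0],"xyz": [0,0,0],"claw": 1},
  ],
  grip_force=60,
)

```text
clock: 5.3
eef_pos: [0.6302, -0.0371, 0.1061]
ee_rot: [3.139, 0.001, 2.0]
ft_force: [0.5, 0.1, -0.5]
finger_gap: 0.0474
grip_force: 62.3
```

```bash
python3 - <<'E'
from h import *
s=status.sense(); print(s['clock'],s['eef_pos'],s['ee_rot'],s['ft_force'])
tiles=[]
for n,(u,v) in {'scene':(347,205),'side':(325,180)}.items():
    im,d,P,k=grab(n); tiles.append(cv2.resize(im[v-45:v+45,u-40:u+40,::-1],None,fx=5,fy=5,interpolation=cv2.INTER_CUBIC))
cv2.imwrite('pics/t4.png',np.hstack(tiles))
E
```

```text
5.3 [ 0.63015693 -0.03707841  0.10607704] [3.13915388e+00 1.30791463e-03 2.00010782e+00] [ 0.54512606  0.08629598 -0.50057529]
```

View pics/t4.png

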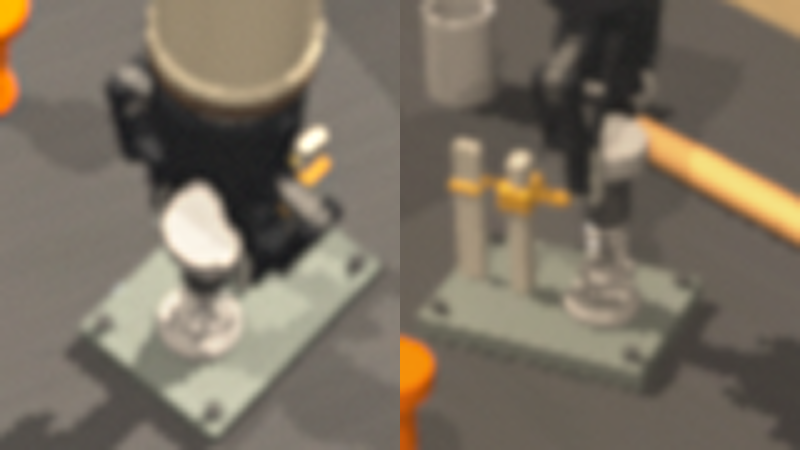

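Both views show the foot over the seat; the measured pose says the tool overshot the target by about 2 mm, so I'll correct it.

Request:
arm_command(
  commands=[
    {"angular": [0,0,0],"xyz": [2,-1.7,0],"claw": 1},
    {"angular": [0,0,0],"xyz": [0,0,0],"claw": 1},
    {"angular": [0,0,0],"xyz": [0,0,0],"claw": 1},
    {"angular": [0,0,0],"xyz": [0,0,0],"claw": 1},
  ],
)

```text
clock: 5.8
eef_pos: [0.6267, -0.0359, 0.1044]
ee_rot: [3.141, 0.0, 2.0]
ft_force: [0.2, 0.4, -0.4]
finger_gap: 0.0473
grip_force: 62.3
```

Request:
arm_command(
  commands=[
    {"angular": [0,0,0],"xyz": [0,0,5],"claw": 1},
    {"angular": [0,0,0],"xyz": [0,0,3],"claw": 1},
    {"angular": [0,0,0],"xyz": [0,0,0],"claw": 1},
    {"angular": [0,0,0],"xyz": [0,0,0],"claw": 1},
  ],
)

```text
clock: 6.2
eef_pos: [0.6264, -0.0359, 0.096]
ee_rot: [-3.141, -0.0, 2.0]
ft_force: [0.1, 0.8, -0.4]
finger_gap: 0.0472
grip_force: 62.3
```

Request:
arm_command(
  commands=[
    {"angular": [0,0,0],"xyz": [-0.5,1,0],"claw": 1},
    {"angular": [0,0,0],"xyz": [0,0,0],"claw": 1},
    {"angular": [0,0,0],"xyz": [0,0,0],"claw": 1},
    {"angular": [0,0,0],"xyz": [0,0,0],"claw": 1},
    {"angular": [0,0,0],"xyz": [0,0,0],"claw": 1},
  ],
)

```text
clock: 6.7
eef_pos: [0.6277, -0.036, 0.0964]
ee_rot: [3.141, 0.0, 2.0]
ft_force: [0.5, -0.5, -1.6]
finger_gap: 0.0475
grip_force: 62.3
```

Request:
arm_command(
  commands=[
    {"angular": [0,0,0],"xyz": [0,0,2],"claw": 1},
    {"angular": [0,0,0],"xyz": [0,0,2],"claw": 1},
    {"angular": [0,0,0],"xyz": [0,0,2],"claw": 1},
    {"angular": [0,0,0],"xyz": [0,0,0],"claw": 1},
    {"angular": [0,0,0],"xyz": [0,0,0],"claw": 1},
  ],
)

```text
clock: 7.2
eef_pos: [0.6277, -0.036, 0.0902]
ee_rot: [-3.141, -0.0, 2.0]
ft_force: [0.1, -0.4, -0.0]
finger_gap: 0.047
grip_force: 62.3
```

Request:
arm_command(
  commands=[
    {"angular": [0,0,0],"xyz": [0,0,1.5],"claw": 1},
    {"angular": [0,0,0],"xyz": [0,0,1.5],"claw": 1},
    {"angular": [0,0,0],"xyz": [0,0,1],"claw": 1},
    {"angular": [0,0,0],"xyz": [0,0,1],"claw": 1},
    {"angular": [0,0,0],"xyz": [0,0,0],"claw": 1},
    {"angular": [0,0,0],"xyz": [0,0,0],"claw": 1},
    {"angular": [0,0,0],"xyz": [0,0,0],"claw": 1},
  ],
)

```text
clock: 7.9
eef_pos: [0.6278, -0.0361, 0.0855]
ee_rot: [3.142, 0.0, 2.0]
ft_force: [-1.2, -0.6, 1.4]
finger_gap: 0.0471
grip_force: 62.4
```

Request:
arm_command(
  commands=[
    {"angular": [0,0,0],"xyz": [0,0,1],"claw": 1},
    {"angular": [0,0,0],"xyz": [0,0,1],"claw": 1},
    {"angular": [0,0,0],"xyz": [0,0,0],"claw": 1},
    {"angular": [0,0,0],"xyz": [0,0,0],"claw": 1},
    {"angular": [0,0,0],"xyz": [0,0,0],"claw": 1},
  ],
)

```text
clock: 8.4
eef_pos: [0.6278, -0.0361, 0.0835]
ee_rot: [3.141, 0.0, 2.0]
ft_force: [-2.0, -0.5, 4.0]
finger_gap: 0.0472
grip_force: 62.8
```

Request:
arm_command(
  commands=[
    {"angular": [0,0,0],"xyz": [0.2,-0.5,1],"claw": 1},
    {"angular": [0,0,0],"xyz": [0,0,1],"claw": 1},
    {"angular": [0,0,0],"xyz": [0,0,1],"claw": 1},
    {"angular": [0,0,0],"xyz": [0,0,1],"claw": 1},
    {"angular": [0,0,0],"xyz": [0,0,1],"claw": 1},
    {"angular": [0,0,0],"xyz": [0,0,0],"claw": 1},
    {"angular": [0,0,0],"xyz": [0,0,0],"claw": 1},
    {"angular": [0,0,0],"xyz": [0,0,0],"claw": 1},
  ],
)

```text
clock: 9.2
eef_pos: [0.6277, -0.0362, 0.0793]
ee_rot: [3.141, 0.001, 2.0]
ft_force: [-3.0, -1.1, 9.4]
finger_gap: 0.0468
grip_force: 63.2
```

Request:
arm_command(
  commands=[
    {"angular": [0,0,0],"xyz": [0,0,1],"claw": 1},
    {"angular": [0,0,0],"xyz": [0,0,1],"claw": 1},
    {"angular": [0,0,0],"xyz": [0,0,1],"claw": 1},
    {"angular": [0,0,0],"xyz": [0,0,0.5],"claw": 1},
    {"angular": [0,0,0],"xyz": [0,0,0],"claw": 1},
    {"angular": [0,0,0],"xyz": [0,0,0],"claw": 1},
    {"angular": [0,0,0],"xyz": [0,0,0],"claw": 1},
  ],
)

```text
clock: 9.9
eef_pos: [0.6279, -0.0362, 0.0764]
ee_rot: [3.141, 0.001, 2.0]
ft_force: [-4.8, -1.1, 14.4]
finger_gap: 0.0471
grip_force: 63.6
```

```bash
python3 - <<'E'
from h import *
# several readings, time passing through camera calls
for i in range(4):
    s=status.sense(); print(s['clock'],s['eef_pos'],s['ft_force']); grab('side')
E
```

```text
9.9 [ 0.62788579 -0.0362254   0.07643752] [-4.81781488 -1.14158633 14.38584037]
9.95 [ 0.62783693 -0.03623234  0.07644259] [-3.98405932 -0.89536453 13.81232546]
10.0 [ 0.62786233 -0.03628306  0.07645592] [-4.61895393 -0.74851116 13.29102446]
10.05 [ 0.62786887 -0.03623998  0.07645275] [-3.45133799 -0.50743882 13.74025406]
```

Request:
arm_command(
  commands=[
    {"angular": [0,0,0],"xyz": [0,0,0.8],"claw": 1},
    {"angular": [0,0,0],"xyz": [0,0,0],"claw": 1},
    {"angular": [0,0,0],"xyz": [0,0,0],"claw": 1},
    {"angular": [0,0,0],"xyz": [0,0,0],"claw": 1},
    {"angular": [0,0,0],"xyz": [0,0,0],"claw": 1},
    {"angular": [0,0,0],"xyz": [0,0,0],"claw": 1},
  ],
)

```text
clock: 10.7
eef_pos: [0.6279, -0.0363, 0.0758]
ee_rot: [3.141, 0.001, 2.0]
ft_force: [-5.4, -0.6, 15.1]
finger_gap: 0.0473
grip_force: 63.6
```

```bash
python3 - <<'E'
from h import *
F=[]
for i in range(6):
    s=status.sense(); F.append([*s['ft_force'],s['eef_pos'][2]]); grab('side')
print(np.round(F,4), np.mean(F,0))
E
```

```text
[[-5.39   -0.617  15.0533  0.0758]
 [-4.6462 -1.4485 14.0913  0.0758]
 [-3.3503 -0.0907 14.7032  0.0758]
 [-4.5845 -0.8855 14.9231  0.0758]
 [-4.3098 -1.2539 14.8537  0.0758]
 [-4.4339 -0.9189 14.6082  0.0758]] [-4.4524422  -0.86908718 14.70544543  0.07580633]
```

Request:
arm_command(
  commands=[
    {"angular": [0,0,0],"xyz": [0,0,0],"claw": 1},
    {"angular": [0,0,0],"xyz": [0,0,0],"claw": 1},
    {"angular": [0,0,0],"xyz": [0,0,0],"claw": 1},
    {"angular": [0,0,0],"xyz": [0,0,-3],"claw": 1},
    {"angular": [0,0,0],"xyz": [0,0,-4],"claw": 1},
    {"angular": [0,0,0],"xyz": [0,0,-4],"claw": 1},
    {"angular": [0,0,0],"xyz": [0,0,-4],"claw": 1},
    {"angular": [0,0,0],"xyz": [0,0,-10],"claw": 1},
    {"angular": [0,0,0],"xyz": [0,0,-15],"claw": 1},
    {"angular": [0,0,0],"xyz": [0,0,-25],"claw": 1},
    {"angular": [0,0,0],"xyz": [0,0,-30],"claw": 1},
    {"angular": [0,0,0],"xyz": [0,0,-25],"claw": 1},
  ],
)

```text
clock: 12.2
eef_pos: [0.6276, -0.0357, 0.1964]
ee_rot: [3.14, 0.0, 2.001]
ft_force: [0.6, 0.3, -0.9]
finger_gap: 0.0471
grip_force: 62.3
```

Request:
arm_command(
  commands=[
    {"angular": [0,0,0],"xyz": [0,-15,-5],"claw": 1},
    {"angular": [0,0,0],"xyz": [-10,-30,0],"claw": 1},
    {"angular": [0,0,0],"xyz": [-20,-30,0],"claw": 1},
    {"angular": [0,0,0],"xyz": [-20,-20,0],"claw": 1},
    {"angular": [0,0,0],"xyz": [0,0,0],"claw": 1},
    {"angular": [0,0,0],"xyz": [0,0,0],"claw": 1},
  ],
)

```text
clock: 12.8
eef_pos: [0.5617, -0.1217, 0.1999]
ee_rot: [3.141, 0.0, 1.998]
ft_force: [-0.7, 0.5, -1.8]
finger_gap: 0.0473
grip_force: 62.4
```

```bash
python3 - <<'E'
from h import *
s=status.sense(); print(s['clock'],s['eef_pos'],s['ft_force'])
z=np.load('side.npz'); a=z['im'][140:215,280:350,::-1]
b,d,P,k=grab('side'); np.savez('side5.npz',im=b,d=d,R=P[0],t=P[1],k=k)
w,d,P,k=grab('wrist','w5.png'); np.savez('w5.npz',im=w,d=d,R=P[0],t=P[1],k=k)
r=lambda i:cv2.resize(i,None,fx=5.7,fy=5.7,interpolation=cv2.INTER_CUBIC)
cv2.imwrite('pics/t5.png',np.hstack([r(a),r(b[140:215,280:350,::-1])]))
E
```

```text
12.8 [ 0.56171212 -0.12168475  0.19986542] [-0.74720783  0.48973097 -1.75257337]
```

View pics/t5.png

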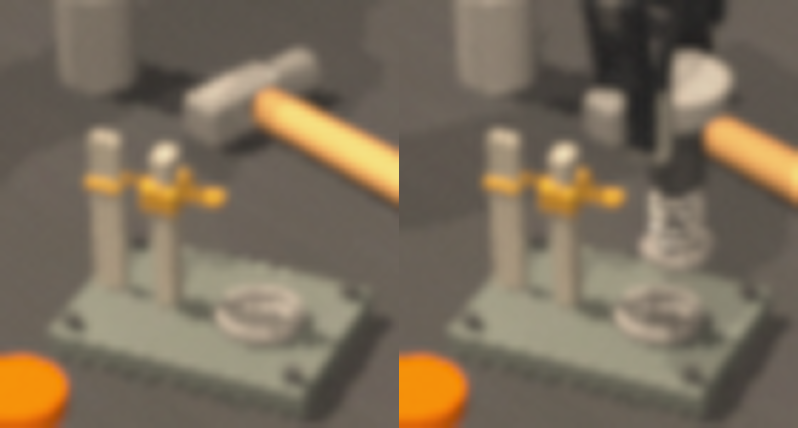

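Before (left) and after (right), the brass collar and arm sit at the same rows (~195), so the pointer has hardly moved. I'll confirm that numerically.

```bash
python3 - <<'E'
from h import *
for n in('side','side5'):
    z=np.load(n+'.npz'); im=z['im']; h=cv2.cvtColor(im,cv2.COLOR_RGB2HSV)
    m=(h[...,0]>12)&(h[...,0]<28)&(h[...,1]>130); w=np.zeros_like(m); w[160:185,302:324]=1; m&=w.astype(bool)
    v,u=np.nonzero(m); print(n,len(v),u.mean(),v.mean(),v.min(),v.max())
a,b=[cv2.cvtColor(np.load(n+'.npz')['im'],cv2.COLOR_RGB2GRAY)[164:182,296:322].astype(np.float32) for n in('side','side5')]
print(cv2.phaseCorrelate(a,b,cv2.createHanningWindow(a.shape[::-1],cv2.CV_32F)))
# heights from w5 / w3 depth: top of pointer arm near the seat axis
for n in('w3','w5','wrist'):
    z=np.load(n+'.npz');C=cloud(z['d'],(z['R'],z['t']),z['k']);h=cv2.cvtColor(z['im'],cv2.COLOR_RGB2HSV)
    q=C-np.array([.6269,-.0367,0]);x=q[...,0]*.91+q[...,1]*.4145;y=-q[...,0]*.4145+q[...,1]*.91
    br=(h[...,0]>12)&(h[...,0]<28)&(h[...,1]>130)&(abs(x)<.02)&(C[...,2]>.05)
    for nm,lo,hi in(('arm',.018,.040),('needle/mark',.062,.1)):
        m=br&(y>lo)&(y<hi)
        if m.any(): print(n,nm,m.sum(),np.percentile(C[m][:,2],[10,50,90]))
E
```

```text
side 75 310.16 173.6 170 177
side5 81 309.81481481481484 173.46913580246914 170 177
((0.7414644067000822, -0.09383436114815247), 0.8733364319114528)
w3 arm 268 [0.08661665 0.08773651 0.08844429]
w3 needle/mark 243 [0.08190485 0.08592551 0.08737831]
w5 arm 220 [0.08619985 0.08767196 0.08879908]
w5 needle/mark 315 [0.0814754  0.08586743 0.08755427]
wrist arm 118 [0.08635987 0.08758929 0.08837535]
wrist needle/mark 163 [0.08254959 0.08589852 0.08754157]
```

The pointer did not move: its arm top is at 87.7 mm in every view. So it is above the mark and the spring is good, which means the wooden tray.

Request:
arm_command(
  commands=[
    {"angular": [0,0,0],"xyz": [-15,-15,0],"claw": 1},
    {"angular": [0,0,0],"xyz": [-30,-30,0],"claw": 1},
    {"angular": [0,0,0],"xyz": [-35,-35,0],"claw": 1},
    {"angular": [0,0,0],"xyz": [-34,-32,0],"claw": 1},
    {"angular": [0,0,0],"xyz": [-20,-20,0],"claw": 1},
    {"angular": [0,0,0],"xyz": [0,0,20],"claw": 1},
    {"angular": [0,0,0],"xyz": [0,0,30],"claw": 1},
    {"angular": [0,0,0],"xyz": [0,0,30],"claw": 1},
    {"angular": [0,0,0],"xyz": [0,0,20],"claw": 1},
    {"angular": [0,0,0],"xyz": [0,0,15],"claw": 1},
    {"angular": [0,0,0],"xyz": [0,0,5],"claw": 1},
    {"angular": [0,0,0],"xyz": [0,0,0],"claw": 1},
  ],
)

```text
clock: 14.1
eef_pos: [0.4978, -0.297, 0.0787]
ee_rot: [-3.142, -0.001, 2.001]
ft_force: [0.1, 0.3, -0.9]
finger_gap: 0.0474
grip_force: 62.4
```

Request:
arm_command(
  commands=[
    {"angular": [0,0,0],"xyz": [0,0,2],"claw": 1},
    {"angular": [0,0,0],"xyz": [0,0,0],"claw": 1},
    {"angular": [0,0,0],"xyz": [0,0,0],"claw": 1},
    {"angular": [0,0,0],"xyz": [0,0,0],"claw": 1},
  ],
)

```text
clock: 14.5
eef_pos: [0.4977, -0.2981, 0.0777]
ee_rot: [3.141, 0.001, 2.0]
ft_force: [-0.6, 0.5, -1.0]
finger_gap: 0.0473
grip_force: 62.4
```

Request:
arm_command(
  commands=[
    {"angular": [0,0,0],"xyz": [0,0,1.5],"claw": 1},
    {"angular": [0,0,0],"xyz": [0,0,1.5],"claw": 1},
    {"angular": [0,0,0],"xyz": [0,0,1],"claw": 1},
    {"angular": [0,0,0],"xyz": [0,0,0],"claw": 1},
    {"angular": [0,0,0],"xyz": [0,0,0],"claw": 1},
    {"angular": [0,0,0],"xyz": [0,0,0],"claw": 1},
  ],
)

```text
clock: 15.1
eef_pos: [0.4975, -0.298, 0.0732]
ee_rot: [3.141, 0.0, 2.0]
ft_force: [-0.4, 0.5, 1.8]
finger_gap: 0.0476
grip_force: 62.5
```

Request:
arm_command(
  commands=[
    {"angular": [0,0,0],"xyz": [0,0,-0.7],"claw": 1},
    {"angular": [0,0,0],"xyz": [0,0,0],"claw": 1},
    {"angular": [0,0,0],"xyz": [0,0,0],"claw": 0.35},
    {"angular": [0,0,0],"xyz": [0,0,0],"claw": 0.25},
    {"angular": [0,0,0],"xyz": [0,0,0],"claw": 0.15},
    {"angular": [0,0,0],"xyz": [0,0,0],"claw": 0},
    {"angular": [0,0,0],"xyz": [0,0,0],"claw": 0},
    {"angular": [0,0,0],"xyz": [0,0,0],"claw": 0},
    {"angular": [0,0,0],"xyz": [0,0,0],"claw": 0},
  ],
  grip_force=20,
)

```text
clock: 16.0
eef_pos: [0.4974, -0.2978, 0.0737]
ee_rot: [3.142, -0.0, 2.0]
ft_force: [-0.1, 0.3, 0.5]
finger_gap: 0.0853
grip_force: 0.0
```

Request:
arm_command(
  commands=[
    {"angular": [0,0,0],"xyz": [0,0,-10],"claw": 0},
    {"angular": [0,0,0],"xyz": [0,0,-25],"claw": 0},
    {"angular": [0,0,0],"xyz": [0,0,-40],"claw": 0},
    {"angular": [0,0,0],"xyz": [0,0,-40],"claw": 0},
    {"angular": [0,0,0],"xyz": [0,0,-30],"claw": 0},
    {"angular": [0,0,0],"xyz": [0,0,0],"claw": 0},
    {"angular": [0,0,0],"xyz": [0,0,0],"claw": 0},
  ],
)

```text
clock: 16.7
eef_pos: [0.4978, -0.2981, 0.2202]
ee_rot: [3.14, 0.002, 2.0]
ft_force: [0.1, 0.4, -1.3]
finger_gap: 0.0855
grip_force: 0.0
```

```bash
python3 - <<'E'
from h import *
s=status.sense(); print(s['clock'],s['eef_pos'],s['ft_force'])
t=[]
for n,(u,v) in {'side':(350,245),'scene':(245,210),'wrist':(320,200)}.items():
    im,d,P,k=grab(n); C=cloud(d,P,k)
    m=(np.hypot(C[...,0]-.4975,C[...,1]+.298)<.05)&(C[...,2]>.08)&(C[...,2]<.12); print(n,m.sum(),C[m].mean(0) if m.any() else '')
    t.append(cv2.resize(im[v-60:v+60,u-60:u+60,::-1],(266,266)))
cv2.imwrite('pics/t6.png',np.hstack(t))
E
```

```text
16.7 [ 0.49783115 -0.2981255   0.22016285] [ 0.09836626  0.37714047 -1.34893306]
side 289 [ 0.49235462 -0.30370055  0.10078541]
scene 272 [ 0.50239963 -0.3000402   0.10231557]
wrist 3060 [ 0.49653105 -0.29781782  0.10134637]
```

View pics/t6.png

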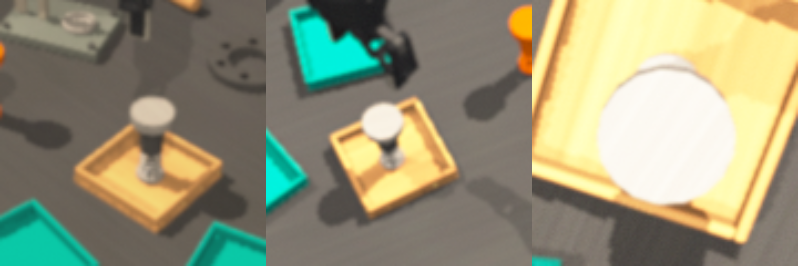

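The spring stands upright in the middle of the wooden tray in all three views, released, with the gripper clear.

```bash
python3 -c "
from rig import hand_in
print(hand_in())"
```

```text
the job is handed in; nothing more can be done
None
```

The spring took about 15 N in the tester without moving the pointer, which stayed above the mark, so I stood it upright in the low wooden tray as good and handed the job in (no verdict was returned).

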